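# Weigh out the piloncillo, then open the safety-capped bottle

### The job

For the syrup, stand piloncillo cones upright in the pan of the spring scale, one at a time, only until the pointer rests between the two notches with your hand off; leave any cones you do not need where they are. Then open the extract bottle wedged in the spice stand: press its safety cap down, keep it down while you twist it counter-clockwise until free, and lift it off. Finish while holding the cap, level and still, a few centimetres straight above the bottle, and do not disturb the other kitchen things.

Things in the scene. Friction and masses are not known exactly. Their poses are not given: they have to be found in the camera images.
- scale: spring kitchen scale, white base 110 x 160 mm, fixed on the shelf; origin under its centre, yaw as the pan. On its +x side (away from the robot) stands a white plate with two black ridges, the notches, 16 mm apart; a steel pointer bar 3 mm thick, carried by the pan, moves down in front of it.
- pan_center (a point): centre of the upper surface of the scale's flat steel pan, where cones stand: 115 mm above the shelf at zero, sinking as it is loaded. The pan is 120 mm along its x and 190 mm along its y, rim 5 mm high; three cones fit in a row along y, 55 mm apart.
- pan (a joint): how far the pan has sunk, m, 0 to 0.050, straight down, springy. The start differs, about 0.006 to 0.020 (the scale's zero is off); every cone adds 0.010 to 0.012. The pointer is clear between the notches from 0.0255 to 0.0385. It settles within a second after loading.
- cone0_center (a point): raw sugar cone (piloncillo), brown, blunt, solid: 48 mm wide at the foot, 43 mm at the top, 56 mm high, about 120 g; loose, stands upright on the shelf. This point is its centre, 28 mm above its foot; its z axis points to its top.
- cone1_center (a point): raw sugar cone (piloncillo), brown, blunt, solid: 48 mm wide at the foot, 43 mm at the top, 56 mm high, about 120 g; loose, stands upright on the shelf. This point is its centre, 28 mm above its foot; its z axis points to its top.
- cone2_center (a point): raw sugar cone (piloncillo), brown, blunt, solid: 48 mm wide at the foot, 43 mm at the top, 56 mm high, about 120 g; loose, stands upright on the shelf. This point is its centre, 28 mm above its foot; its z axis points to its top.
- cap_center (a point): black ribbed safety cap of the extract bottle, the widest cap here, 51 mm across, 36 mm high, 35 g, a low bar across its top; a loose part held by a bayonet. This point is its centre, 18 mm below its top; z up. Shut, 20 mm of free neck lie under its rim. A firm pinch on its sides from above serves to press, turn and lift it.
- cap: the same cap, origin at the centre of its rim. To open: push straight down at least 4.5 mm (5 N to start, 9 to 11 N when down, bottoms at 7 mm), keep it down and turn it counter-clockwise seen from above by 45 degrees or more (60 to 70 is safe, stop at 140), then lift: nothing holds it. Clockwise, or not pushed, it is blocked within a few degrees.
- bottle_seat (a point): where the centre of the shut cap lies, 146 mm above the shelf on the bottle's axis, fixed to the stand. The bottle is square, 62 mm wide, brown glass, its shoulder 38 mm below this point, wedged in a fixed wooden two-tier spice stand, 170 mm along y. The upper tier, on the +x side, holds two small jars, tops 94 mm above the shelf, 100 mm from the bottle's axis.
- flip0: bystander: round brown bottle with a small black flip cap, 48 mm wide, 104 mm high; origin at the centre of its foot
- flip1: bystander: a second such bottle
- keeper: bystander: white ceramic garlic keeper with lid, 112 mm wide, 110 mm high; origin at the centre of its foot
- grinder: bystander: steel hand grinder, 60 mm wide, 170 mm high, with a crank on top; origin at the centre of its foot

How it is judged:
By the outcome, as a careful person would: the job done as asked, in the order asked, and still so for the second after the job is handed in, while the arm keeps its last pose, push and grip.
It also fails if it takes over 72 s, if anything falls off the work surface, if the arm or the gripper's body presses on something with over 40 N, if the wrist force passes 120 N, or if a joint passes its speed limit or range.

### The arm

A 7-joint arm with a two-finger parallel gripper is mounted at the origin on the work surface. World frame = base frame: x ahead of the robot, y to its left, z up, the work surface at z = 0. Lengths are in m, angles in rad, forces in N, time in s.
With the tool pointing down it reaches from about 0.425 to 1.025 m from the base axis. Payload 9.4 kg.
Tool frame: the origin (TCP) lies at the very end of the fingers, on their centre line; the grasp point (between the pads) lies 19 mm behind it (arm.tcp_to_grasp is the distance from the TCP to the grasp point, in m); z points along the fingers, x is the direction in which the jaws open and shut, and the axes are right-handed (so a half turn about z gives the same grasp; the last joint's range is limited). The gripper opens to 85 mm and grips with 20 to 120 N. Pads are 22 mm wide; open, the fingers measure 114 mm over their backs; the gripper's body (76 mm by 85 mm) begins 54 mm behind the grasp point. The pads swing forward as they close: fully open they stand 13 mm farther back than shut.
Start: joints at [1.254, 0.599, -0.003, 1.599, 0.002, 0.943, -0.08], TCP at [0.172, -0.704, 0.231] pointing down, gripper open.
Joint ranges: [-2.57, 2.57], [-0.35, 1.97], [-1.29, 1.29], [0.11, 2.56], [-1.05, 4.19], [0.11, 1.86], [-2.63, 2.63]. Speed limits (rad/s): [2.22, 2.22, 3.01, 3.01, 3.14, 3.14, 3.14].

### API

Orientations are given as a 3x3 rotation matrix whose columns are the frame's x, y, z axes.
In Python, from rig import observe, eyes, job, outline_of, landmark_of, arm gives the robot as it stands.
- The arm moves only by the tool drive_tool, never from a script. Its argument "commands" is one flat list of numbers, 7 for each row, row after row: the shift along the world's x, y, z in m, then the turn, a rotation vector about the world's x, y, z in rad, then the gripper's target within -1 to 1 (shut at 1, half-way at 0, fully open at -1). In form: [x, y, z, wx, wy, wz, claw, x, y, z, wx, wy, wz, claw, ...]. A call has exactly 8 rows; each row shifts and turns the pose as measured when the row begins; what a row does not reach is not made up. A row lasts 1/12 s, in which the tool goes at most 41.7 mm and 7.16 degrees, less where a joint would pass 70% of its speed; a pose out of reach is approached as far as the arm can. A call with a gripper value outside its range is refused whole. The fingers move at their own pace and stop on an object; "grip_force" is the grip in N (left out, the last holds). Time passes only in rows, so rows that do not move let the fingers close, or fill a call up. It gives the time, the measured TCP pose, the force and the opening at its end, in the units of the state.
- observe(): the state, without advancing time (a new reading comes with each control period).
- eyes.camera(name): name is "scene" or "side" or "wrist"; returns (picture, depth): 384x512x3 uint8, red, green, blue; 384x512 float32, m along the optical axis (not along the pixel's ray), 0 where there is no reading.
- eyes.camera_model(name): a dict with "mtx" (3x3 intrinsics, pixels), "rvec" (rotation vector, rad) and "tvec" (3), from world to camera coordinates, as OpenCV has them; the wrist camera has in their place "tool_from_camera" (4x4, takes a point from camera to tool coordinates, whose origin is the TCP and whose axes are the tool frame's). Camera axes: x right, y down, z forward; pixel columns grow to the right and rows downward; lengths in m; the calibration is good to about 2 mm. The wrist camera is an equidistant fisheye: a pixel r from the principal point sees the ray r / f radians off the axis. A picture is of the moment at which its call begins: read the wrist's pose just before it. camera_model takes no time and is no camera call.
- job.finish_job(): hands the job in, once; it reports no verdict.
Trained networks look in the newest picture that a camera, given by its name, has taken for a name from the list of things; names that differ only in an ending like _2 or _b are one class to them, and where a whole thing is asked for, a point or a joint stands for the part that bears it (a point fixed in the world has none). Each returns a list of dicts, best first, with "conf" (0 to 1); they miss things now and then, are a little off and sometimes report something else, mostly with a low value. They report only what shows in the picture. A call takes as long as a camera call.
- outline_of(camera, query): "pixels" (384x512 bool, what is visible of it) and "box" ([left, top, right, bottom] in pixels, round what is visible of it).
- landmark_of(camera, query): "at" ([column, row] in pixels: a listed point, or the origin of a listed thing).
The state is a dict: "t": time; "q": joint angles; "joint_vel": joint speeds; "effort": joint torques, N m; "position": TCP position; "eef_rot": TCP orientation; "contact_force": force on the tool from outside, world axes, zero at the start; "torque": the same for the moment, N m; "opening": opening from 0.0 (shut) to 1.0 (fully open).
Only numpy, scipy, OpenCV 4.12 (cv2) and the standard library are available. Lean on these libraries where they do the work, as an engineer would, in place of code of your own. Each camera call takes 0.05 s, during which the arm holds its last target. There are 200 camera calls.

## Working session

There is one attempt and no reset: what is moved stays moved. The work goes in short steps, Python scripts to look and compute and a tool call to move; the robot and the scene stay as the last step left them, time stands still between calls to the robot, and variables do not carry over. Pictures are saved under pics/ and viewed, about 8 in all and at most 12, crops included, and the job is handed in when it is done.

Besides the shell and the picture viewer there is one more tool, called after "Call:" by a JSON object that holds its "api" and its "payload", one argument or row to a line. drive_tool: Moves the arm, as the interface text tells. Its arguments: {"type":"object","properties":{"commands":{"type":"array","items":{"type":"number"}},"grip_force":{"type":"number"}},"required":["commands"]}

```bash
ls; mkdir -p pics
cat > h.py <<'E'
import numpy as np, cv2
from rig import observe, eyes, job, outline_of, landmark_of, arm
def w2c(n):
    m=eyes.camera_model(n); R=cv2.Rodrigues(np.array(m['rvec'],float))[0]
    return np.array(m['mtx'],float),R,np.array(m['tvec'],float).ravel()
def pts(n,depth):
    K,R,t=w2c(n); v,u=np.mgrid[0:384,0:512]
    P=np.stack([(u-K[0,2])/K[0,0]*depth,(v-K[1,2])/K[1,1]*depth,depth],-1)
    return (P-t)@R
def ray(n,uv):
    K,R,t=w2c(n); d=R.T@np.array([(uv[0]-K[0,2])/K[0,0],(uv[1]-K[1,2])/K[1,1],1]); return -R.T@t,d
def atz(n,uv,z):
    o,d=ray(n,uv); return o+d*(z-o[2])/d[2]
def save(n,im): cv2.imwrite('pics/'+n+'.png',im[...,::-1])
E
python3 - <<'E'
from h import *
np.set_printoptions(precision=4,suppress=True)
s=observe(); print(s['t'],s['position'],s['eef_rot'],s['opening'],arm.tcp_to_grasp)
ims=[]
for n in ['scene','side']:
    im,d=eyes.camera(n); ims.append(im); P=pts(n,d)
    print(n, 'cam at',ray(n,(256,192)))
    for q in ['cone0_center','cap_center','bottle_seat','pan_center','scale','flip0','keeper','grinder']:
        for r in landmark_of(n,q)[:4]:
            u,v=np.round(r['at']).astype(int)
            p=P[v,u] if 0<=u<512 and 0<=v<384 else None
            z={'cone0_center':.028,'cap_center':.146,'bottle_seat':.146,'pan_center':.105}.get(q,0)
            print(q,round(r['conf'],2),np.round(r['at'],1),'atz',atz(n,r['at'],z),'surf',p)
    np.savez('pics/'+n+'0.npz',im=im,d=d)
save('both0',np.vstack([ims[0],ims[1]])[:, :])
save('s0',cv2.resize(ims[0],(800,600)));save('d0',cv2.resize(ims[1],(800,600)))
E
```

```text
pics
0.0 [ 0.172  -0.7038  0.2304] [[ 0.2375 -0.9714 -0.0005]
 [-0.9714 -0.2375  0.0016]
 [-0.0016  0.0002 -1.    ]] 0.9990767342411031 0.0187
scene cam at (array([ 1.1322, -0.6188,  0.9122]), array([-0.4421,  0.5387, -0.7172]))
cone0_center 0.69 [193.2 186.9] atz [ 0.4354 -0.0596  0.028 ] surf [ 0.4562 -0.077   0.0545]
cap_center 0.65 [133.9 235.6] atz [ 0.5402 -0.3312  0.146 ] surf [ 0.5535 -0.3377  0.1618]
bottle_seat 0.67 [138.4 232.5] atz [ 0.5407 -0.3188  0.146 ] surf [ 0.5512 -0.3247  0.1619]
bottle_seat 0.33 [289.7 123.5] atz [0.5516 0.2399 0.146 ] surf [0.5175 0.2922 0.098 ]
pan_center 0.83 [289.8 123.1] atz [0.5195 0.2877 0.105 ] surf [0.5164 0.2933 0.1007]
scale 0.75 [285.5 148.1] atz [0.5123 0.2861 0.    ] surf [0.5773 0.1937 0.0945]
flip0 0.66 [293.1 238.2] atz [ 0.7581 -0.0006  0.    ] surf [ 0.7704 -0.0216  0.0315]
flip0 0.61 [332.2 198.6] atz [0.7568 0.1935 0.    ] surf [0.7691 0.1662 0.0287]
keeper 0.76 [260.6 270.2] atz [ 0.7572 -0.1367  0.    ] surf [ 0.7868 -0.1733  0.0711]
keeper 0.3 [288.2 147.4] atz [0.5168 0.2949 0.    ] surf [0.586  0.191  0.1048]
grinder 0.5
[... 327 characters left out ...]
0.2688 0.0972]
cap_center 0.95 [288.3 300.1] atz [ 0.54   -0.3252  0.146 ] surf [ 0.5349 -0.3333  0.1629]
pan_center 0.86 [193.  133.1] atz [0.5199 0.2607 0.105 ] surf [0.5218 0.2706 0.0975]
scale 0.97 [192.3 158.6] atz [ 0.51    0.2777 -0.    ] surf [0.4992 0.2207 0.0498]
flip0 0.96 [281.1 157.7] atz [0.754  0.1831 0.    ] surf [0.7439 0.1622 0.0196]
flip0 0.61 [308.1 202.3] atz [ 0.7492 -0.0064  0.    ] surf [ 0.7417 -0.0183  0.0164]
flip0 0.31 [286.9 303.7] atz [ 0.5737 -0.2586  0.    ] surf [ 0.5296 -0.3405  0.1642]
keeper 0.74 [331.9 237.6] atz [ 0.7515 -0.1345  0.    ] surf [ 0.7217 -0.1753  0.0619]
grinder 0.64 [358.9 294.5] atz [ 0.7313 -0.2974  0.    ] surf [ 0.7094 -0.319   0.0502]
```

View pics/s0.png

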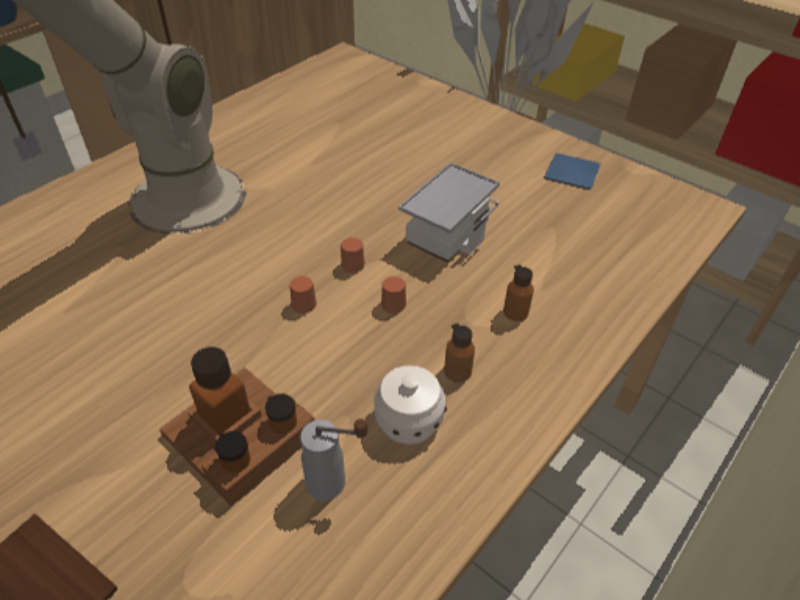

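View pics/d0.png

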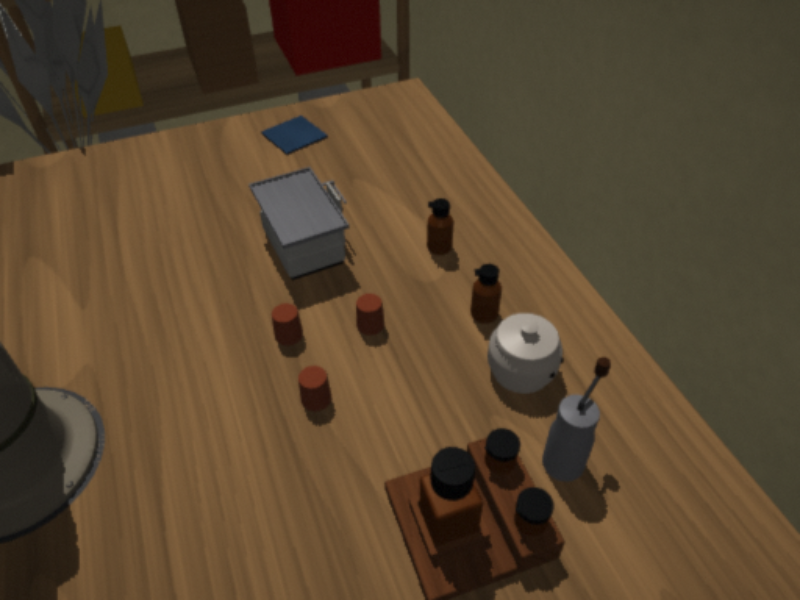

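The scene shows three cones at about (353,255), (302,295) and (394,295). The scale is at (450,205), its plate and pointer at (483,210), and the extract bottle cap at (211,365). Next I'll measure these from the depth data.

Run:
```python
from h import *
np.set_printoptions(precision=4,suppress=True)
D={n:np.load(f'pics/{n}0.npz') for n in ['scene','side']}
P={n:pts(n,D[n]['d']) for n in D}
def sel(n,lo,hi): 
    p=P[n]; return np.all((p>lo)&(p<hi),-1)&(D[n]['d']>0)
for n in D:
    print(n)
    m=sel(n,[.3,-.2,.048],[.65,.17,.064]).astype(np.uint8)
    k,l=cv2.connectedComponents(m)
    for i in range(1,k):
        q=P[n][l==i]
        if len(q)>15: c,r=cv2.minEnclosingCircle(q[:,:2].astype(np.float32)); print('cone',len(q),np.array(c),r,np.median(q,0))
    m=sel(n,[.4,-.42,.155],[.64,-.22,.175]); q=P[n][m]
    c,r=cv2.minEnclosingCircle(q[:,:2].astype(np.float32)); print('cap',len(q),np.array(c),r,np.median(q,0),np.percentile(q[:,2],[5,95]))
    m=sel(n,[.4,.13,.09],[.57,.45,.12]); q=P[n][m]
    print('pan',len(q),cv2.minAreaRect(q[:,:2].astype(np.float32)),np.percentile(q[:,2],[1,5,25,50,75,95,99]))
    m=sel(n,[.4,-.42,.09],[.6,-.22,.115]); q=P[n][m]
    print('shoulder',len(q),cv2.minAreaRect(q[:,:2].astype(np.float32)))
    m=sel(n,[.58,-.45,.085],[.72,-.15,.1]).astype(np.uint8); k,l=cv2.connectedComponents(m)
    for i in range(1,k):
        q=P[n][l==i]
        if len(q)>15: print('jar',len(q),cv2.minEnclosingCircle(q[:,:2].astype(np.float32)))
im=np.hstack([cv2.resize(D['scene']['im'][95:175,245:325],(400,400),interpolation=2),cv2.resize(D['side']['im'][105:185,155:235],(400,400),interpolation=2)])
save('ptr0',im)
```

```text
scene
cone 118 [0.4359 0.0775] 0.023551074787974358 [0.4369 0.0761 0.054 ]
cone 143 [ 0.4402 -0.064 ] 0.022911852225661278 [ 0.443  -0.0645  0.0539]
cone 140 [0.5682 0.048 ] 0.023297656327486038 [0.5689 0.0462 0.0537]
cap 356 [ 0.5409 -0.3282] 0.02719523385167122 [ 0.5434 -0.3312  0.1627] [0.1569 0.1651]
pan 1409 ((0.5144602656364441, 0.2813534736633301), (0.12027899920940399, 0.1978752762079239), 3.015991687774658) [0.0937 0.0952 0.0969 0.0982 0.0996 0.1022 0.1043]
shoulder 442 ((0.541632354259491, -0.32915231585502625), (0.06338311731815338, 0.06225817650556564), 88.74702453613281)
jar 275 ((0.6332911252975464, -0.2895078659057617), 0.024578580632805824)
jar 314 ((0.6294265389442444, -0.37748193740844727), 0.02333696186542511)
side
cone 179 [0.5675 0.0463] 0.022102998569607735 [0.5663 0.0449 0.054 ]
cone 189 [0.4332 0.0775] 0.022463221102952957 [0.4328 0.074  0.0534]
cone 244 [ 0.4395 -0.0648] 0.02302229404449463 [ 0.4382 -0.0666  0.0537]
cap 599 [ 0.54   -0.3305] 0.02623707242310047 [ 0.5386 -0.3324  0.1624] [0.1582 0.1646]
pan 1859 ((0.5158847570419312, 0.28066495060920715), (0.12092775851488113, 0.19624270498752594), 4.4757843017578125) [0.0935 0.095  0.0965 0.0977 0.0989 0.1019 0.1037]
shoulder 593 ((0.5393491387367249, -0.3316386640071869), (0.06043625622987747, 0.062299348413944244), 86.9294204711914)
jar 69 ((0.7156301736831665, -0.3043825030326843), 0.019848547875881195)
jar 372 ((0.6318407654762268, -0.2880534529685974), 0.0235347431153059)
jar 444 ((0.6285097002983093, -0.3771415054798126), 0.024027857929468155)
```

View pics/ptr0.png

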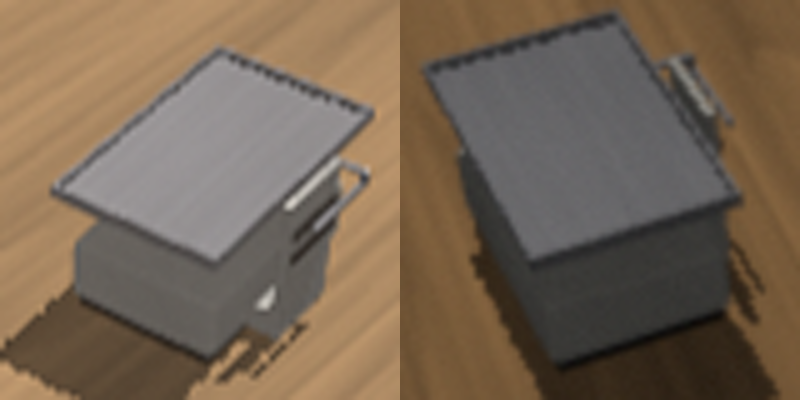

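The crop shows the pan nearly level and turned about 4°. The pointer bar is at (360,180) in the left half, above the upper notch at (318,212). By depth the pan has sunk about 15–17 mm, so one or two cones will be needed. I'll move toward the cones now.

Call:
{"api": "drive_tool", "payload": {
  "commands": [0.0165, 0.0313, 0, 0, 0, 0.087, -1, 0.0165, 0.0313, 0, 0, 0, 0.087, -1, 0.0165, 0.0313, 0, 0, 0, 0.087, -1, 0.0165, 0.0313, 0, 0, 0, 0.087, -1, 0.0165, 0.0313, 0, 0, 0, 0.087, -1, 0.0165, 0.0313, 0, 0, 0, 0.087, -1, 0.0165, 0.0313, 0, 0, 0, 0.087, -1, 0.0165, 0.0313, 0, 0, 0, 0.087, -1],
  "grip_force": 30
}}

```text
t: 1.57
position: [0.301, -0.4507, 0.2309]
eef_rot: [[0.815, -0.579, 0.001], [-0.579, -0.815, -0.008], [0.005, 0.006, -1.0]]
contact_force: [-0.5, -0.2, -0.1]
opening: 0.996
```

Call:
{"api": "drive_tool", "payload": {
  "commands": [0.0165, 0.0313, 0, 0, 0, 0.087, -1, 0.0165, 0.0313, 0, 0, 0, 0.087, -1, 0.0165, 0.0313, 0, 0, 0, 0.087, -1, 0.0165, 0.0313, 0, 0, 0, 0.087, -1, 0.0165, 0.0313, 0, 0, 0, 0.087, -1, 0.0165, 0.0313, 0, 0, 0, 0.087, -1, 0.0165, 0.0313, 0, 0, 0, 0.087, -1, 0.0165, 0.0313, 0, 0, 0, 0.087, -1]
}}

```text
t: 2.23
position: [0.4375, -0.1883, 0.2338]
eef_rot: [[0.994, 0.111, 0.012], [0.112, -0.994, -0.009], [0.011, 0.01, -1.0]]
contact_force: [0.6, -0.4, -0.4]
opening: 1.002
```

Call:
{"api": "drive_tool", "payload": {
  "commands": [0.0163, 0.0294, -0.016, 0.001, 0.0015, -0.006, -1, 0.0163, 0.0294, -0.016, 0.001, 0.0015, -0.006, -1, 0.0163, 0.0294, -0.016, 0.001, 0.0015, -0.006, -1, 0.0163, 0.0294, -0.016, 0.001, 0.0015, -0.006, -1, 0.0163, 0.0294, -0.016, 0.001, 0.0015, -0.006, -1, 0.0163, 0.0294, -0.016, 0.001, 0.0015, -0.006, -1, 0.0163, 0.0294, -0.016, 0.001, 0.0015, -0.006, -1, 0.0163, 0.0294, -0.016, 0.001, 0.0015, -0.006, -1]
}}

```text
t: 2.9
position: [0.5763, 0.0584, 0.1055]
eef_rot: [[0.998, 0.065, 0.012], [0.065, -0.998, -0.005], [0.011, 0.006, -1.0]]
contact_force: [0.7, 0.1, 0.7]
opening: 0.998
```

Call:
{"api": "drive_tool", "payload": {
  "commands": [0, 0, 0, 0, 0, 0, -1, 0, 0, 0, 0, 0, 0, -1, 0, 0, 0, 0, 0, 0, -1, 0, 0, 0, 0, 0, 0, -1, 0, 0, 0, 0, 0, 0, -1, 0, 0, 0, 0, 0, 0, -1, 0, 0, 0, 0, 0, 0, -1, 0, 0, 0, 0, 0, 0, -1]
}}

```text
t: 3.57
position: [0.578, 0.0633, 0.1043]
eef_rot: [[0.998, 0.069, 0.013], [0.07, -0.998, -0.003], [0.013, 0.003, -1.0]]
contact_force: [-0.6, 0.3, 0.2]
opening: 1.0
```

Call:
{"api": "drive_tool", "payload": {
  "commands": [-0.005, -0.008, -0.01, 0, 0.006, 0, -1, -0.005, -0.008, -0.015, 0, 0.006, 0, -1, 0, 0, -0.02, 0, 0, 0, -1, 0, 0, -0.02, 0, 0, 0, -1, 0, 0, -0.016, 0, 0, 0, -1, 0, 0, -0.01, 0, 0, 0, -1, 0, 0, 0, 0, 0, 0, -1, 0, 0, 0, 0, 0, 0, -1]
}}

```text
t: 4.23
position: [0.5652, 0.0388, 0.0088]
eef_rot: [[0.998, 0.063, 0.0], [0.063, -0.998, -0.005], [0.0, 0.005, -1.0]]
contact_force: [0.9, 0.2, 0.7]
opening: 0.996
```

Call:
{"api": "drive_tool", "payload": {
  "commands": [0.001, 0.006, 0.004, 0.003, 0, 0, -1, 0, 0, 0, 0, 0, 0, -1, 0, 0, 0, 0, 0, 0, 1, 0, 0, 0, 0, 0, 0, 1, 0, 0, 0, 0, 0, 0, 1, 0, 0, 0, 0, 0, 0, 1, 0, 0, 0, 0, 0, 0, 1, 0, 0, 0, 0, 0, 0, 1]
}}

```text
t: 4.9
position: [0.5679, 0.0455, 0.0174]
eef_rot: [[0.998, 0.063, 0.006], [0.063, -0.998, -0.001], [0.006, 0.001, -1.0]]
contact_force: [0.2, -0.3, -1.3]
opening: 0.521
```

Call:
{"api": "drive_tool", "payload": {
  "commands": [0, 0, 0.015, 0, 0, 0, 1, 0, 0, 0.035, 0, 0, 0, 1, 0, 0, 0.035, 0, 0, 0, 1, -0.009, 0.02, 0.025, 0, 0, 0, 1, -0.009, 0.032, 0.02, 0, 0, 0, 1, -0.009, 0.035, 0.005, 0, 0, 0, 1, -0.009, 0.035, 0, 0, 0, 0, 1, -0.009, 0.035, 0, 0, 0, 0, 1]
}}

```text
t: 5.57
position: [0.5215, 0.1965, 0.1569]
eef_rot: [[0.999, 0.045, 0.002], [0.045, -0.999, -0.005], [0.002, 0.005, -1.0]]
contact_force: [0.9, 0.7, -2.0]
opening: 0.518
```

Call:
{"api": "drive_tool", "payload": {
  "commands": [-0.004, 0.03, 0, 0, 0, 0, 1, -0.002, 0.022, 0, 0, 0, 0, 1, 0, 0.012, 0, 0, 0, 0, 1, 0, 0.005, 0, 0, 0, 0, 1, 0, 0, 0, 0, 0, 0, 1, 0, 0, 0, 0, 0, 0, 1, 0, 0, 0, 0, 0, 0, 1, 0, 0, 0, 0, 0, 0, 1]
}}

```text
t: 6.23
position: [0.5123, 0.2727, 0.157]
eef_rot: [[0.999, 0.052, 0.002], [0.052, -0.999, -0.004], [0.002, 0.004, -1.0]]
contact_force: [0.1, 0.4, -1.0]
opening: 0.52
```

Run:
```python
from h import *
np.set_printoptions(precision=4,suppress=True)
s=observe(); print(s['t'],s['position'])
ims=[]
for n in ['scene','side']:
    im,d=eyes.camera(n); P=pts(n,d)
    for r in outline_of(n,'cone0_center'):
        q=P[r['pixels']&(d>0)]
        print(n,round(r['conf'],2),r['box'],len(q),np.median(q,0),np.percentile(q[:,2],[2,98]))
    for r in landmark_of(n,'cone0_center'): print(r['conf'],r['at'],atz(n,r['at'],.168))
    ims.append(cv2.resize(im[40:200,100:340] if n=='side' else im[40:200,180:420],(600,400)))
save('hold1',cv2.resize(np.vstack(ims),(450,600)))
```

```text
6.2333 [0.5123 0.2727 0.157 ]
scene 0.69 [187.6, 175.9, 203.4, 200.5] 310 [ 0.4517 -0.0697  0.0434] [0.0022 0.0571]
scene 0.63 [216.6, 152.8, 233.0, 174.7] 287 [0.4442 0.0677 0.0392] [0.0028 0.0572]
scene 0.44 [240.2, 236.5, 286.8, 286.0] 1793 [ 0.7714 -0.1523  0.0834] [0.0138 0.1064]
0.79 [196.0, 186.7] [ 0.5504 -0.1431  0.168 ]
side 0.77 [191.2, 234.5, 211.0, 261.8] 471 [ 0.4359 -0.0774  0.0459] [0.0018 0.0564]
0.59 [200.4, 251.1] [ 0.4194 -0.176   0.168 ]
```

View pics/hold1.png

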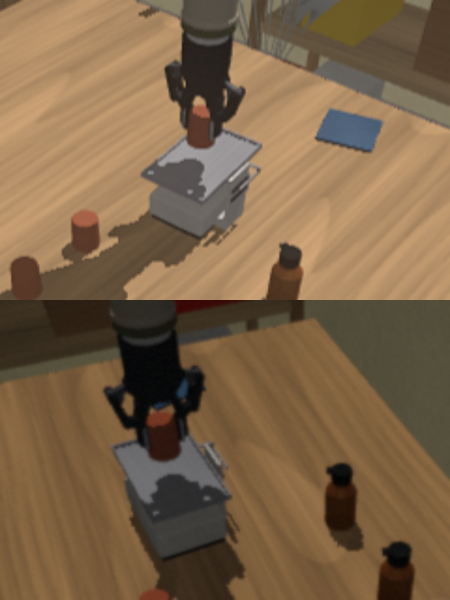

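The cone hangs upright between the fingers over the middle of the pan: (200,125) in the upper half, (163,435) in the lower. I'll lower it onto the soft pan, about 11 mm past contact.

Call:
{"api": "drive_tool", "payload": {
  "commands": [0.002, 0.006, -0.01, 0.002, 0, 0.01, 1, 0, 0.001, -0.012, 0, 0, 0, 1, 0, 0, -0.012, 0, 0, 0, 1, 0, 0, -0.008, 0, 0, 0, 1, 0, 0, -0.004, 0, 0, 0, 1, 0, 0, -0.002, 0, 0, 0, 1, 0, 0, 0, 0, 0, 0, 1, 0, 0, 0, 0, 0, 0, 1]
}}

```text
t: 7.2
position: [0.5145, 0.2826, 0.1034]
eef_rot: [[0.998, 0.065, 0.002], [0.065, -0.998, 0.0], [0.002, -0.0, -1.0]]
contact_force: [0.1, -0.4, 0.1]
opening: 0.522
```

Call:
{"api": "drive_tool", "payload": {
  "commands": [0, 0, 0.003, 0, 0, 0, 1, 0, 0, 0, 0, 0, 0, 1, 0, 0, 0, 0, 0, 0, 0.2, 0, 0, 0, 0, 0, 0, -0.2, 0, 0, 0, 0, 0, 0, -0.5, 0, 0, 0, 0, 0, 0, -0.5, 0, 0, 0.01, 0, 0, 0, -0.5, 0, 0, 0.02, 0, 0, 0, -0.5]
}}

```text
t: 7.87
position: [0.5133, 0.2821, 0.1369]
eef_rot: [[0.998, 0.065, -0.0], [0.065, -0.998, -0.001], [-0.0, 0.001, -1.0]]
contact_force: [0.5, 0.2, -0.1]
opening: 0.753
```

Call:
{"api": "drive_tool", "payload": {
  "commands": [0, 0, 0.03, 0, 0, 0, -0.5, 0, 0, 0.03, 0, 0, 0, -1, -0.006, -0.02, 0.02, 0, 0, 0, -1, -0.014, -0.035, 0, 0, 0, 0, -1, -0.014, -0.036, 0, 0, 0, 0, -1, -0.014, -0.036, 0, 0, 0, 0, -1, -0.014, -0.03, 0, 0, 0, 0, -1, -0.006, -0.02, 0, 0, 0, 0, -1]
}}

```text
t: 8.53
position: [0.4434, 0.1076, 0.2302]
eef_rot: [[0.997, 0.075, 0.01], [0.075, -0.997, 0.007], [0.01, -0.006, -1.0]]
contact_force: [0.9, 0.4, -1.1]
opening: 1.0
```

```bash
cat > pan.py <<'E'
from h import *
import sys
np.set_printoptions(precision=4,suppress=True)
tag=sys.argv[1]; c=np.array([.515,.281]); a=np.radians(3.7); ex=np.array([np.cos(a),np.sin(a)]); ey=np.array([-ex[1],ex[0]])
def meas(n,d):
    P=pts(n,d); L=np.stack([(P[...,:2]-c)@ex,(P[...,:2]-c)@ey],-1); z=P[...,2]
    ok=d>0
    m=ok&(abs(L[...,0])<.05)&(abs(L[...,1])<.085)&(np.hypot(L[...,0],L[...,1])>.03)&(z>.06)&(z<.115)
    t=ok&(abs(L[...,0])<.2)&(abs(L[...,1])<.25)&(z<.012)&(z>-.012)
    pl=ok&(L[...,0]>.058)&(L[...,0]<.085)&(abs(L[...,1])<.05)&(z>.02)
    return dict(pan=np.median(z[m]),npan=m.sum(),lo=np.percentile(z[m],10),hi=np.percentile(z[m],90),table=np.median(z[t]),plate=np.percentile(z[pl],[50,95,99]) if pl.sum() else None)
if __name__=='__main__':
    print(observe()['t'],observe()['position']); ims=[]
    for n in ['scene','side']:
        D0=np.load(f'pics/{n}0.npz'); print(n,'t0',meas(n,D0['d']))
        im,d=eyes.camera(n); np.savez(f'pics/{n}{tag}.npz',im=im,d=d); print(n,'now',meas(n,d)); 
        if n=='scene': ims=[cv2.resize(x[112:172,262:322],(400,400),interpolation=cv2.INTER_CUBIC) for x in (D0['im'],im)]
    save('ptr'+tag,np.hstack(ims))
E
python3 pan.py 1
```

```text
8.5333 [0.4434 0.1076 0.2302]
scene t0 {'pan': np.float64(0.09796962584771711), 'npan': np.int64(858), 'lo': np.float64(0.09585065493278339), 'hi': np.float64(0.10009823745875933), 'table': np.float64(-0.0015470208075428768), 'plate': array([0.0839, 0.1065, 0.1079])}
scene now {'pan': np.float64(0.08630439651411495), 'npan': np.int64(710), 'lo': np.float64(0.08409373121660622), 'hi': np.float64(0.08878300986573018), 'table': np.float64(-0.0015505781539497138), 'plate': array([0.0786, 0.1057, 0.1084])}
side t0 {'pan': np.float64(0.09741691028838513), 'npan': np.int64(1139), 'lo': np.float64(0.0954483400801129), 'hi': np.float64(0.09937716924968738), 'table': np.float64(-0.0019487924975058499), 'plate': array([0.0973, 0.107 , 0.1081])}
side now {'pan': np.float64(0.08590254237439035), 'npan': np.int64(925), 'lo': np.float64(0.08403445821590899), 'hi': np.float64(0.08787556669011462), 'table': np.float64(-0.0019291061797567502), 'plate': array([0.0913, 0.1075, 0.1081])}
```

View pics/ptr1.png

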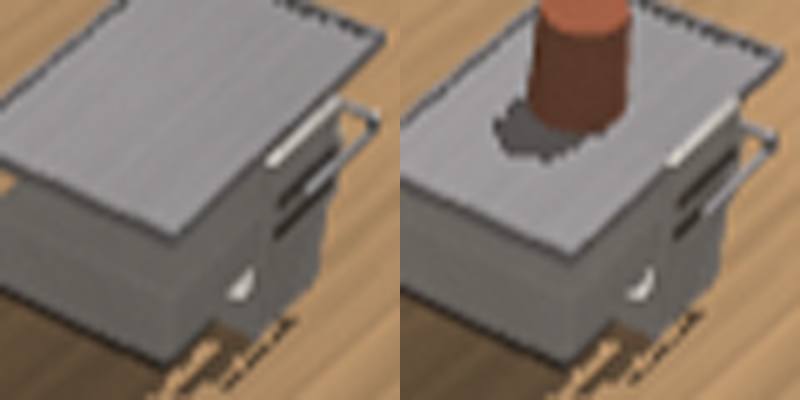

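Run:
```python
import sys; sys.argv=['x','1']
from pan import *
K,R,t=w2c('scene')
for tag in '01':
    D=np.load(f'pics/scene{tag}.npz'); d=D['d']; P=pts('scene',d); im=D['im'].astype(int).sum(-1)//3
    L0=(P[...,:2]-c)@ex; L1=(P[...,:2]-c)@ey
    print('tag',tag)
    for v in range(124,152):
        print(v,' '.join(f'{im[v,u]:3d}:{1000*L0[v,u]:3.0f},{1000*P[v,u,2]+1.5:3.0f}' if L0[v,u]>.055 and L0[v,u]<.12 else '    .     ' for u in range(300,322)))
```

```text
tag 0
124     .          .          .          .          .          .          .          .          .          .          .      129: 59,105  92: 62,105  89: 63,103     .          .          .          .          .          .          .          .     
125     .          .          .          .          .          .          .          .          .          .      124: 59,104  93: 62,105  92: 62,101     .          .          .          .          .          .          .          .          .     
126     .          .          .          .          .          .          .          .          .      123: 59,103  84: 60,102 117: 60, 97     .          .          .          .          .          .          .          .          .          .     
127     .          .          .          .          .          .          .          .      125: 57,101  81: 61,103 110: 61, 99 172: 70,109 162: 70,106 128: 68, 98     .          .          .          .          .          .          .          .     
128     .          .          .          .          .          .      148: 56,102 125: 59,103  
[... 12805 characters left out ...]
9: 74, 29 101: 75, 26 134: 63, -2 136: 68,  3 132: 71,  3 132: 72,  0 135: 75,  1 142: 77, -1 147: 79, -2 145: 83,  2 142: 86,  1 140: 89,  2 141: 91,  1 140: 92, -2
150  96: 71, 54  99: 74, 55  94: 75, 53  94: 74, 46  95: 76, 45  94: 76, 41  95: 75, 35  94: 75, 29  99: 75, 25 102: 73, 17 129: 68,  3 133: 70,  1 132: 73,  3 136: 75,  2 142: 77, -0 147: 80, -0     .      142: 83, -3 140: 86, -3 140: 88, -4 142: 92, -1 144: 95, -0
151  98: 69, 46  98: 74, 50  94: 75, 48  94: 76, 46  94: 75, 40  94: 75, 34  95: 74, 27  95: 75, 26  98: 73, 16 102: 74, 14 129: 69, -1 133: 72, -0 138: 75,  1 144: 78,  1 146: 78, -3 144: 82, -2 141: 87,  4 140: 89,  2 140: 89, -2 142: 93,  0 144: 96,  2 146: 98, -1
```

The two cameras agree on a sink of about 27.2 mm after correcting against the table. The pointer bar is at z≈79 mm, between ridges at about 83 and 65 mm, so it sits inside the notches. A second cone would bring it to about 38.8 mm, which is out of range, so one cone is enough. Next is the bottle.

Call:
{"api": "drive_tool", "payload": {
  "commands": [0.0081, -0.0365, 0, 0, 0.001, -0.05, -1, 0.0081, -0.0365, 0, 0, 0.001, -0.05, -1, 0.0081, -0.0365, 0, 0, 0.001, -0.05, -1, 0.0081, -0.0365, 0, 0, 0.001, -0.05, -1, 0.0081, -0.0365, 0, 0, 0.001, -0.05, -1, 0.0081, -0.0365, 0, 0, 0.001, -0.05, -1, 0.0081, -0.0365, 0, 0, 0.001, -0.05, -1, 0.0081, -0.0365, 0, 0, 0.001, -0.05, -1],
  "grip_force": 80
}}

```text
t: 9.3
position: [0.5147, -0.1847, 0.238]
eef_rot: [[0.948, -0.319, 0.018], [-0.319, -0.948, 0.006], [0.015, -0.012, -1.0]]
contact_force: [1.6, 0.9, -1.0]
opening: 0.995
```

Call:
{"api": "drive_tool", "payload": {
  "commands": [0.0081, -0.0365, 0, 0, 0, -0.05, -1, 0.0081, -0.0365, 0, 0, 0, -0.05, -1, 0.0081, -0.0365, 0, 0, 0, -0.05, -1, 0.0065, -0.024, 0, 0, 0, -0.04, -1, 0.003, -0.01, 0, 0, 0, 0, -1, 0, 0, 0, 0, 0, 0, -1, 0, 0, 0, 0, 0, 0, -1, 0, 0, 0, 0, 0, 0, -1]
}}

```text
t: 9.97
position: [0.555, -0.3392, 0.2413]
eef_rot: [[0.863, -0.504, 0.026], [-0.504, -0.864, 0.001], [0.022, -0.014, -1.0]]
contact_force: [0.2, 0.5, 0.2]
opening: 0.998
```

Call:
{"api": "drive_tool", "payload": {
  "commands": [-0.005, 0.003, -0.01, 0, 0.013, 0, -1, -0.005, 0.003, -0.01, 0, 0.013, 0, -1, -0.002, 0.002, -0.01, 0, 0, 0, -1, 0, 0, 0, 0, 0, 0, -1, 0, 0, 0, 0, 0, 0, -1, 0, 0, 0, 0, 0, 0, -1, 0, 0, 0, 0, 0, 0, -1, 0, 0, 0, 0, 0, 0, -1]
}}

```text
t: 10.63
position: [0.5417, -0.3214, 0.2083]
eef_rot: [[0.87, -0.494, -0.005], [-0.494, -0.87, 0.005], [-0.006, -0.002, -1.0]]
contact_force: [-0.1, 0.2, 0.6]
opening: 0.997
```

Run:
```python
from h import *
np.set_printoptions(precision=4,suppress=True)
s=observe(); print(s['t'],s['position'],s['q'])
R=np.array(s['eef_rot']);p=np.array(s['position'])
im,d=eyes.camera('wrist'); m=eyes.camera_model('wrist'); K=np.array(m['mtx']); T=np.array(m['tool_from_camera'])
print(m.keys(),K,T)
for r in landmark_of('wrist','cap_center'):
    u,v=r['at']; x=np.array([(u-K[0,2]),(v-K[1,2])]); th=np.hypot(*x)/K[0,0]; ph=np.arctan2(x[1],x[0])
    ray_=np.array([np.sin(th)*np.cos(ph),np.sin(th)*np.sin(ph),np.cos(th)])
    o=p+R@T[:3,3]; w=R@T[:3,:3]@ray_
    print(r['conf'],r['at'],o+w*(.146-o[2])/w[2])
for r in outline_of('wrist','cap')[:2]:
    px=r['pixels']&(d>0); v,u=np.nonzero(px); x=(u-K[0,2]);y=(v-K[1,2]); th=np.hypot(x,y)/K[0,0]; ph=np.arctan2(y,x); z=d[px]
    C=np.stack([np.tan(th)*np.cos(ph)*z,np.tan(th)*np.sin(ph)*z,z],-1)
    W=p+(C@T[:3,:3].T+T[:3,3])@R.T
    top=W[W[:,2]>.155]; print(r['conf'],r['box'],len(W),np.median(W,0),len(top),cv2.minEnclosingCircle(top[:,:2].astype(np.float32)) if len(top) else 0)
save('wrist1',im)
```

```text
10.6333 [ 0.5417 -0.3214  0.2083] [ 0.5804  0.5186 -0.198   1.8355  0.132   0.8066 -0.2008]
dict_keys(['mtx', 'tool_from_camera']) [[297.3186   0.     250.8723]
 [  0.     297.3186 194.6745]
 [  0.       0.       1.    ]] [[ 1.      0.0004 -0.0007  0.0007]
 [-0.0001  0.9459  0.3246 -0.0821]
 [ 0.0008 -0.3246  0.9459 -0.1438]
 [ 0.      0.      0.      1.    ]]
0.95 [250.8, 220.5] [ 0.5373 -0.3294  0.146 ]
0.66 [222.3, 180.6, 288.3, 262.4] 4367 [ 0.5415 -0.3243  0.1651] 3816 ((0.5383746027946472, -0.32935139536857605), 0.025724545121192932)
```

View pics/wrist1.png

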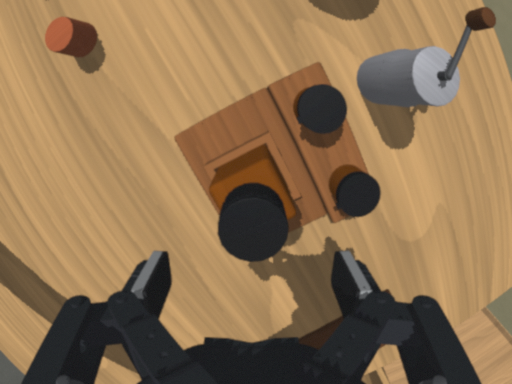

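The cap is at about (253,222) in the wrist view, between the open jaws and clear of the jars at (321,108) and (357,193). The wrist camera puts its centre at (0.538,-0.329), which agrees with the other cameras. I'll go down over it.

Call:
{"api": "drive_tool", "payload": {
  "commands": [-0.0015, -0.005, -0.01, 0, 0, 0, -1, -0.001, -0.002, -0.015, 0, 0, 0, -1, 0, 0, -0.018, 0, 0, 0, -1, 0, 0, -0.016, 0, 0, 0, -1, 0, 0, -0.01, 0, 0, 0, -1, 0, 0, -0.004, 0, 0, 0, -1, 0, 0, 0, 0, 0, 0, -1, 0, 0, 0, 0, 0, 0, -1]
}}

```text
t: 11.45
position: [0.5386, -0.3327, 0.131]
eef_rot: [[0.868, -0.496, -0.002], [-0.496, -0.868, 0.002], [-0.003, -0.001, -1.0]]
contact_force: [-0.9, 0.1, 0.1]
opening: 1.0
```

Call:
{"api": "drive_tool", "payload": {
  "commands": [0, 0.0025, 0, 0, 0, 0, -1, 0, 0, 0, 0, 0, 0, -1, 0, 0, 0, 0, 0, 0, 1, 0, 0, 0, 0, 0, 0, 1, 0, 0, 0, 0, 0, 0, 1, 0, 0, 0, 0, 0, 0, 1, 0, 0, 0, 0, 0, 0, 1, 0, 0, 0, 0, 0, 0, 1]
}}

```text
t: 12.12
position: [0.5385, -0.3296, 0.1349]
eef_rot: [[0.868, -0.496, -0.0], [-0.496, -0.868, 0.001], [-0.001, -0.001, -1.0]]
contact_force: [-0.9, 0.3, -1.8]
opening: 0.572
```

Call:
{"api": "drive_tool", "payload": {
  "commands": [0, 0, -0.003, 0, 0, 0, 1, 0, 0, -0.003, 0, 0, 0, 1, 0, 0, -0.003, 0, 0, 0, 1, 0, 0, -0.003, 0, 0, 0, 1, 0, 0, -0.003, 0, 0, 0, 1, 0, 0, -0.002, 0, 0, 0, 1, 0, 0, -0.002, 0, 0, 0, 1, 0, 0, -0.002, 0, 0, 0, 1]
}}

```text
t: 12.78
position: [0.5387, -0.3298, 0.1277]
eef_rot: [[0.868, -0.497, 0.004], [-0.497, -0.868, -0.005], [0.006, 0.002, -1.0]]
contact_force: [-6.2, 2.9, 22.0]
opening: 0.567
```

Call:
{"api": "drive_tool", "payload": {
  "commands": [0, 0, -0.0015, 0, 0, 0.1, 1, 0, 0, -0.0015, 0, 0, 0.1, 1, 0, 0, -0.0015, 0, 0, 0.1, 1, 0, 0, -0.0015, 0, 0, 0.1, 1, 0, 0, -0.0015, 0, 0, 0.1, 1, 0, 0, -0.0015, 0, 0, 0.1, 1, 0, 0, -0.0015, 0, 0, 0.1, 1, 0, 0, -0.0015, 0, 0, 0.1, 1]
}}

```text
t: 13.45
position: [0.5396, -0.3289, 0.1277]
eef_rot: [[0.952, 0.305, 0.013], [0.305, -0.952, -0.004], [0.011, 0.008, -1.0]]
contact_force: [-7.3, 3.4, 17.5]
opening: 0.569
```

Call:
{"api": "drive_tool", "payload": {
  "commands": [0, 0, -0.0015, 0, 0.003, 0.08, 1, 0, 0, -0.0015, 0, 0.003, 0.08, 1, 0, 0, -0.0015, 0, 0.003, 0.07, 1, 0, 0, -0.0015, 0, 0.003, 0.06, 1, 0, 0, -0.001, 0, 0, 0, 1, 0, 0, -0.001, 0, 0, 0, 1, 0, 0, -0.001, 0, 0, 0, 1, 0, 0, -0.001, 0, 0, 0, 1]
}}

```text
t: 14.12
position: [0.54, -0.3289, 0.1278]
eef_rot: [[0.815, 0.58, 0.005], [0.58, -0.815, -0.006], [0.001, 0.008, -1.0]]
contact_force: [-6.0, 2.3, 11.7]
opening: 0.563
```

Call:
{"api": "drive_tool", "payload": {
  "commands": [0, 0, 0.004, 0, 0, 0, 1, 0, 0, 0.005, 0, 0, 0, 1, 0, 0, 0.007, 0, 0, 0, 1, 0, 0, 0.009, 0, 0, 0, 1, 0, 0, 0.01, 0, 0, 0, 1, 0, 0, 0.009, 0, 0, 0, 1, 0, 0, 0.004, 0, 0, 0, 1, 0, 0, 0, 0, 0, 0, 1]
}}

```text
t: 14.78
position: [0.5412, -0.3297, 0.181]
eef_rot: [[0.815, 0.579, 0.008], [0.579, -0.815, -0.007], [0.003, 0.011, -1.0]]
contact_force: [-1.3, 0.8, -1.1]
opening: 0.565
```

```bash
python3 pan.py 2
python3 - <<'E'
from h import *
np.set_printoptions(precision=4,suppress=True)
s=observe(); print(s['t'],s['position'],s['eef_rot'],s['contact_force'],s['opening'],np.abs(s['joint_vel']).max())
ims=[]
for n in ['scene','side']:
    D=np.load(f'pics/{n}2.npz'); im=D['im']; P=pts(n,D['d'])
    for r in outline_of(n,'cap')[:2]:
        q=P[r['pixels']&(D['d']>0)]; print(n,r['conf'],r['box'],np.median(q,0),np.percentile(q[:,2],[3,97]))
    for r in landmark_of(n,'cap_center')[:2]: print(r['conf'],r['at'],atz(n,r['at'],s['position'][2]+.0112))
    ims.append(cv2.resize(im[180:300,70:230] if n=='scene' else im[215:335,220:380],(400,300),interpolation=2))
top=np.hstack(ims); full=[cv2.resize(np.load(f'pics/{n}2.npz')['im'],(400,300)) for n in ['scene','side']]
save('cap2',np.vstack([top,np.hstack(full)]))
E
```

```text
14.7833 [ 0.5412 -0.3297  0.181 ]
scene t0 {'pan': np.float64(0.09796962584771711), 'npan': np.int64(858), 'lo': np.float64(0.09585065493278339), 'hi': np.float64(0.10009823745875933), 'table': np.float64(-0.0015470208075428768), 'plate': array([0.0839, 0.1065, 0.1079])}
scene now {'pan': np.float64(0.08639542260132742), 'npan': np.int64(699), 'lo': np.float64(0.08418893850363451), 'hi': np.float64(0.08848712270552093), 'table': np.float64(-0.001504884450033847), 'plate': array([0.0788, 0.1066, 0.1079])}
side t0 {'pan': np.float64(0.09741691028838513), 'npan': np.int64(1139), 'lo': np.float64(0.0954483400801129), 'hi': np.float64(0.09937716924968738), 'table': np.float64(-0.0019487924975058499), 'plate': array([0.0973, 0.107 , 0.1081])}
side now {'pan': np.float64(0.08593884074489472), 'npan': np.int64(484), 'lo': np.float64(0.08395099304904717), 'hi': np.float64(0.08777790110037273), 'table': np.float64(-0.002016771243451217), 'plate': None}
14.8833 [ 0.5408 -0.3296  0.18  ] [[ 0.8151  0.5793  0.0076]
 [ 0.5793 -0.8151 -0.0069]
 [ 0.0022  0.01   -0.9999]] [ 0.2148 -0.2884 -0.2854] 0.5651938237956996 0.013784458444821955
scene 0.84 [115.9, 211.6, 144.7, 239.4] [ 0.5514 -0.3372  0.2075] [0.1737 0.212 ]
scene 0.48 [241.1, 233.5, 286.2, 287.2] [ 0.7711 -0.1506  0.0828] [0.0012 0.1053]
0.69 [131.0, 224.5] [ 0.5458 -0.3328  0.1912]
side 0.81 [290.7, 273.1, 309.0, 307.7] [ 0.5483 -0.349   0.2074] [0.0491 0.2103]
0.81 [290.0, 289.1] [ 0.5391 -0.3295  0.1912]
```

View pics/cap2.png

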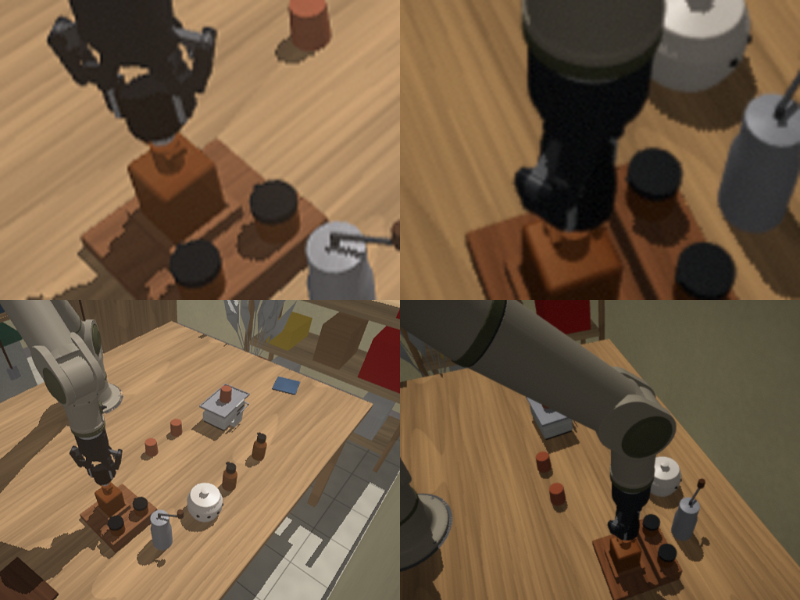

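The cap is clear of the neck, which shows at (170,155). It is held about 46 mm above its seat. The cone stands on the pan and the other things haven't moved. I'll do one small levelling and holding call, then hand in.

Call:
{"api": "drive_tool", "payload": {
  "commands": [-0.0005, 0, 0.002, 0.007, 0.0075, 0, 1, 0, 0, 0, 0, 0, 0, 1, 0, 0, 0, 0, 0, 0, 1, 0, 0, 0, 0, 0, 0, 1, 0, 0, 0, 0, 0, 0, 1, 0, 0, 0, 0, 0, 0, 1, 0, 0, 0, 0, 0, 0, 1, 0, 0, 0, 0, 0, 0, 1]
}}

```text
t: 15.75
position: [0.5393, -0.3288, 0.1796]
eef_rot: [[0.815, 0.58, -0.005], [0.58, -0.815, 0.003], [-0.002, -0.005, -1.0]]
contact_force: [-0.5, -0.1, -0.0]
opening: 0.568
```

Run:
```python
from h import *
np.set_printoptions(precision=4,suppress=True)
s=observe(); print(s['t'],s['position'],s['eef_rot'],s['contact_force'],s['opening'],np.abs(s['joint_vel']).max())
ok=abs(s['eef_rot'][0][2])<.03 and abs(s['eef_rot'][1][2])<.03 and np.abs(s['joint_vel']).max()<.05 and s['opening']>.5
print(ok); 
if ok: print(job.finish_job())
```

```text
15.75 [ 0.5393 -0.3288  0.1796] [[ 0.8148  0.5798 -0.0045]
 [ 0.5798 -0.8148  0.0035]
 [-0.0017 -0.0055 -1.    ]] [-0.5389 -0.0779 -0.0257] 0.5677445987385841 0.0024393981709157214
True
the job is handed in; nothing more can be done
None
```

The job is handed in at about 15.8 s: the scale is loaded with one cone and the extract bottle is open. `finish_job()` gives no verdict, so what follows rests on my own checks.

- **Scale:** One cone stands upright in the middle of the pan, and the other two were left where they were. Before the bottle and again after the lift, both cameras put the sink at about 27 mm, inside the 25.5–38.5 mm band. The pointer bar is between the two notch ridges, about 2 mm below the upper one. A second cone would have brought it to about 38.8 mm, just past the lower notch.
- **Cap:** I pressed it down about 7 mm with 22 N, falling to about 12 N by the end of the turn. I turned it about 65° counter-clockwise while it was held down, then lifted it off. It is held about 45 mm above its seat, on the bottle's axis within about 2 mm, level within 0.4° and still.
- **Other kitchen things:** The last pictures show the bystanders, the jars and the spare cones where they began. I checked this by eye and did not measure it.
- **Disagreements:** The cameras differed by 1–3 mm on the cap's position. The depth readings were 1.5–2 mm low at the table, which I corrected for.

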